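# Snap the retaining ring onto the controller stand's post

## Task

The arm of the game-controller stand is only held up by its spring: lock it with the loose steel snap ring. Squeeze the ring's two eyes together to spread it, bring it down over the post, push the arm down with it to its stop, gently (about 8 N is plenty, never over 20 N), and let the ring contract into the groove this uncovers, so that it stays there lying level once you let go. Leave the speaker puck, the mug and the bottle opener where they are.

Things in the scene. Friction and masses are not known exactly. Their poses are not given: they have to be found in the camera images.
- ring: Bare steel snap ring lying flat, 70 g. Origin: ring centre, on its underside; z up, x towards the two eyes. Two curved jaws at +y and -y (each 45 degrees either side of the y axis): z 0 to 5 mm, radius 10.3 mm inside, 16.3 mm outside at rest. A 10 x 30 x 9 mm block lies behind at x -29 to -19 mm. Jaws and eyes slide along y on the block. Fully spread it clears the 28 mm post by 3 mm.
- ring_eyes (a point): Point midway between the eyes, 34 mm ahead (x) of the ring centre, 16 mm above its underside. The eyes are two upright tabs 4 mm thick, 20 mm long in x, z 0 to 32 mm (rounded above 22), outer faces at y -22 and +22 mm at rest: grip them across y. Their arms cross, so pressing the eyes together spreads the jaws. Squeeze with about 40 N to hold it firmly.
- ring_l (a joint): How far the ring's +y jaw stands open, m: 0 at rest, 0.009 at its firm stop, moving outwards as far as its eye moves inwards (both eyes are then 26 mm over the outer faces). The spring resists with 6 N at rest, 8.7 N at the stop, and closes the ring when let go. Reads about 0 in the groove, about 0.004 or more on the plain post.
- ring_r (a joint): The same for the ring's -y jaw.
- stand: Game-controller stand fixed to the unit. Origin: centre of its round dark base (104 mm across, 14 mm high), underside; z up along the post. The aluminium post, 28 mm thick, telescopes: how far it was left pulled out is not measured; its top (bevelled 3 mm) is 91 to 119 mm up. Below the top: 27 mm plain head, a groove 8 mm wide, 4 mm deep all round, then plain post.
- stand_axis (a point): Point on the post's axis 14 mm above the unit. The black arm is a collar 48 mm across round the post, its tongue reaching 92 mm to the stand's -x, no higher than the collar's flat top. A spring holds that top 27 mm below the post top, hiding the groove. Pushing it down takes 1 N, rising to 3 N at a firm stop 7.7 mm lower, where a ring lying on it (within 2.5 mm) is level with the groove.
- puck: Aluminium speaker puck, 80 mm across, 38 mm high, standing clear of the work; origin at its underside's centre.
- mug: White ceramic mug, 82 mm across, 92 mm high, handle at its +y; origin at its underside's centre.
- opener: Flat stainless bottle opener, 132 x 38 x 5 mm, along its x, lying on the unit; origin near its middle, on its underside.
There are look-alikes about, which are no part of the job. Of the things that look like the ring, take the one that is nearest to the robot's base at the start.

How it is judged:
By the outcome, as a careful person would: the job done as asked, in the order asked, and still so for the second after the job is handed in, with the robot touching nothing.
It also fails if it takes over 54 s, if anything falls off the work surface, if the arm or the gripper's body presses on something with over 40 N, if the wrist force passes 120 N, or if a joint passes its speed limit or range.

## Robot

A 7-joint arm with a two-finger parallel gripper is mounted at the origin on the work surface. World frame = base frame: x ahead of the robot, y to its left, z up, the work surface at z = 0. Lengths are in m, angles in rad, forces in N, time in s.
With the tool pointing down it reaches from about 0.4 to 0.9 m from the base axis. Payload 5.6 kg.
Tool frame: the origin (TCP) lies between the finger pads; the fingertips stand 14 mm ahead of it and the grasp point (between the pads) lies 5 mm behind it; z points along the fingers, y is the line along which they close (so a half turn about z gives the same grasp; the last joint's range is limited). The gripper opens to 92 mm and grips with 3 to 60 N. Pads are 20 mm wide; open, the fingers measure 128 mm over their backs; the gripper's body (75 mm by 189 mm) begins 69 mm behind the grasp point.
Start: joints at [1.159, 0.468, -0.012, 1.603, 0.006, 1.071, -0.056], TCP at [0.234, -0.606, 0.229] pointing down, gripper open.
Joint ranges: [-2.53, 2.53], [-0.31, 2.02], [-1.57, 1.55], [0.28, 2.44], [-1.29, 4.43], [0.15, 1.84], [-2.92, 2.92]. Speed limits (rad/s): [2.57, 2.57, 3.14, 3.14, 3.14, 3.14, 3.14].

## Interface

Orientations are given as a unit quaternion [w, x, y, z].
In Python, from plant import manip, gripper_open, gripper_close, kinematics, status, eyes, close_job gives the robot as it stands. The module is installed in compiled form; this text tells all that it offers. Calls block until the motion is done:
- manip.reach(position, orientation): joint-space move of the TCP to a pose.
- manip.servo_line(position, rot=None, max_speed=0.15, until_force=None): straight line of the TCP; rot=None keeps the orientation; max_speed is the mean speed in m/s. With until_force (N) it stops when the force on the tool has changed by that much, and returns True; else False.
- manip.goto_joints(angles): joint-space move.
- gripper_open() and gripper_close(force=None): open the fingers fully, or close them until they stop; force is the grip in N (None keeps the last).
- manip.dwell(seconds).
- kinematics.solve_ik(position, orientation): joint angles nearest the present ones, or None.
- status.observe(): the state.
- eyes.get_image(name): name is "scene" or "top" or "wrist"; returns the picture (384x512x3 uint8, red, green, blue); there is no depth.
- eyes.get_calibration(name): a dict with "fx", "fy", "cx", "cy" (pixels), "origin" and "rotation" of the camera in the world. Camera axes: x right, y down, z forward; pixel columns grow to the right and rows downward; lengths in m; the calibration is good to about 2 mm. A picture is of the moment at which its call begins: read the wrist's pose just before it. get_calibration takes no time and is no camera call; for the wrist camera it gives the pose at the moment of the call.
A pose or a line that the arm cannot do raises manip.MotionError and nothing moves.
- close_job(): hands the job in; it is judged then, once.
The state is a dict: "time_s": time; "q": joint angles; "joint_vel": joint speeds; "joint_torque": joint torques, N m; "tcp_pos": TCP position; "ee_rot": TCP orientation; "contact_force": force on the tool from outside, world axes, zero at the start; "wrist_torque": the same for the moment, N m; "opening": finger opening in m; "gripper_force": force on a finger pad.
Only numpy, scipy, OpenCV 4.12 (cv2) and the standard library are available. Lean on these libraries where they do the work, as an engineer would, in place of code of your own. Each camera call takes 0.05 s, during which the arm holds its last target. There are 200 camera calls.

## Working session

There is one attempt and no reset: what is moved stays moved. The work goes in short steps, each a Python script; the robot and the scene stay as the last script left them, time stands still between calls to the robot, and variables do not carry over. Pictures are saved under pics/ and viewed, at most 10 in all, crops included, and the job is handed in when it is done.

```bash
mkdir -p pics; python3 - <<'E'
from plant import *
import cv2,numpy as np
for n in ["scene","top"]:
    im=eyes.get_image(n); cv2.imwrite(f"pics/{n}0.png",im[:,:,::-1])
    c=eyes.get_calibration(n); print(n,{k:np.round(v,4).tolist() for k,v in c.items()})
print(status.observe())
a=[cv2.imread(f"pics/{n}0.png") for n in("scene","top")]
E
```

```text
scene {'fx': 445.3161, 'fy': 445.3161, 'cx': 254.7985, 'cy': 189.8206, 'origin': [1.2481, -0.3343, 0.7146], 'rotation': [-0.3262, 0.786, 0.4834, -0.2055]}
top {'fx': 490.2647, 'fy': 490.2647, 'cx': 255.2398, 'cy': 190.9634, 'origin': [0.4455, -0.0393, 1.1701], 'rotation': [-0.0715, 0.7048, -0.704, 0.0498]}
{'time_s': 0.1, 'q': array([ 1.15901089,  0.4682716 , -0.01158662,  1.60352078,  0.0060233 ,
        1.07141271, -0.05633562]), 'joint_vel': array([-0.00044353, -0.00107195, -0.0005455 , -0.00214875,  0.00026367,
       -0.00119678, -0.00249417]), 'joint_torque': array([ 5.18519209e-04, -5.21653819e+01, -1.25172190e-02, -2.44369876e+01,
       -5.67622797e-02,  1.40684264e-02,  5.00716669e-05]), 'tcp_pos': array([ 0.23405617, -0.60585977,  0.22775141]), 'ee_rot': array([-7.59818186e-04,  9.83056950e-01,  1.83298692e-01, -2.14127237e-04]), 'contact_force': array([ 0.76835585,  0.21304298, -0.63874477]), 'wrist_torque': array([ 0.03889489, -0.00418768, -0.02052101]), 'gripper_force': 0.0, 'opening': 0.09200054167981726}
```

View pics/top0.png

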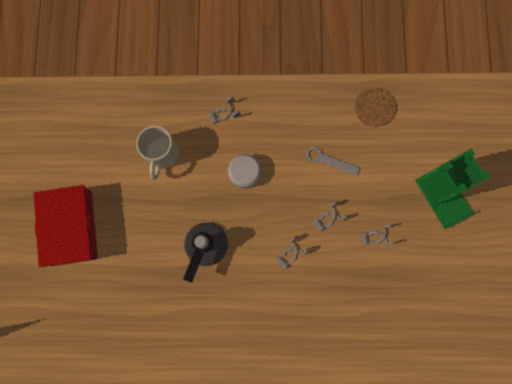

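View pics/scene0.png

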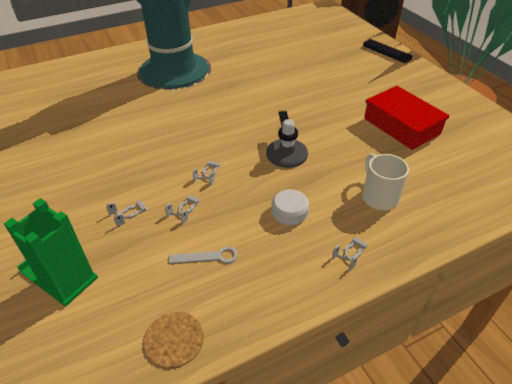

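The top view shows four ring look-alikes, at about (225,111), (330,217), (291,253) and (377,237). The stand is at (206,244) with its arm towards (193,275). I'll cast rays to see which ring is nearest the base, and enlarge the crop.

```bash
cat > h.py <<'E'
from plant import *
import cv2,numpy as np
from scipy.spatial.transform import Rotation as R
def rot(q): return R.from_quat(np.r_[q[1:],q[0]]).as_matrix()
def ray(c,uv):
    uv=np.atleast_2d(uv).astype(float)
    d=np.c_[(uv[:,0]-c["cx"])/c["fx"],(uv[:,1]-c["cy"])/c["fy"],np.ones(len(uv))]
    return np.array(c["origin"]),d@rot(c["rotation"]).T
def plane(c,uv,z):
    o,d=ray(c,uv); return o+d*((z-o[2])/d[:,2])[:,None]
def proj(c,p):
    v=(np.atleast_2d(p)-c["origin"])@rot(c["rotation"])
    return np.c_[c["fx"]*v[:,0]/v[:,2]+c["cx"],c["fy"]*v[:,1]/v[:,2]+c["cy"]]
def tri(c1,u1,c2,u2):
    o1,d1=ray(c1,u1);o2,d2=ray(c2,u2);d1=d1[0];d2=d2[0]
    s=np.linalg.lstsq(np.c_[d1,-d2],o2-o1,rcond=None)[0]
    a,b=o1+s[0]*d1,o2+s[1]*d2; return (a+b)/2,np.linalg.norm(a-b)
E
python3 - <<'E'
from h import *
c=eyes.get_calibration("top")
p=plane(c,[(225,111),(330,217),(291,253),(377,237)],.01)
print(p.round(3),np.linalg.norm(p[:,:2],axis=1))
print(plane(c,[(206,244)],.014),plane(c,[(245,171)],.03))
im=cv2.imread("pics/top0.png")
a=cv2.resize(im[190:290,265:405],None,fx=5.5,fy=5.5,interpolation=cv2.INTER_CUBIC)
cv2.imwrite("pics/crop1.png",a)
cw=eyes.get_calibration("wrist");print(cw, "tcp",status.observe()["tcp_pos"])
E
```

```text
[[ 0.848  0.073  0.01 ]
 [ 0.584 -0.181  0.01 ]
 [ 0.499 -0.088  0.01 ]
 [ 0.537 -0.289  0.01 ]] [0.85105383 0.61115737 0.50654746 0.6097283 ]
[[0.51933895 0.11237786 0.014     ]] [[0.69154075 0.02076167 0.03      ]]
{'fx': 298.60679611187555, 'fy': 298.60679611187555, 'cx': 255.52611137135332, 'cy': 185.43149918420184, 'origin': array([ 0.2997953 , -0.58053634,  0.38323689]), 'rotation': array([ 0.10164374,  0.81830525, -0.56124296, -0.0710732 ])} tcp [ 0.23405617 -0.60585977  0.22775141]
```

View pics/crop1.png

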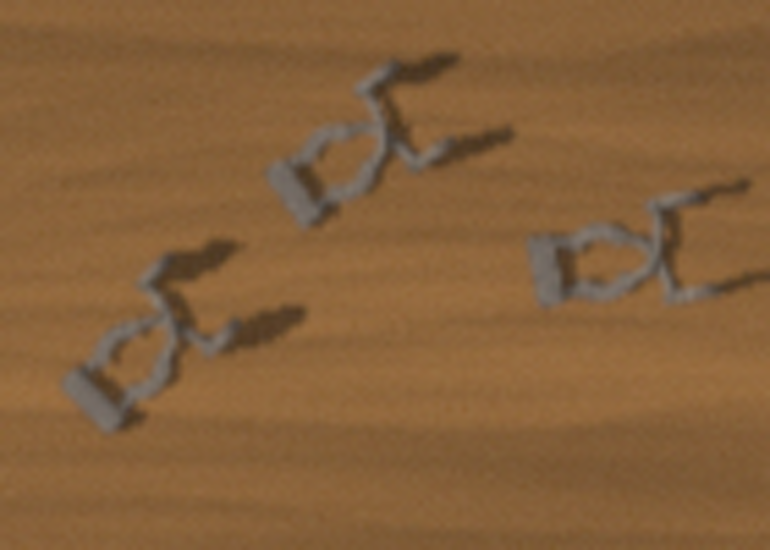

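Going by the top image, the one at (291,253) fits the description: it's 0.507 m from the base, against 0.610, 0.611 and 0.851 m for the others. Its block is at about (283,263) and its eyes' midpoint at about (299,245). Next I'll move above it with the wrist camera on the jaw side.

```bash
cat >> h.py <<'E'
def quat(yaw): # tool down, tool x at world yaw
    return np.array([0,np.cos(yaw/2),np.sin(yaw/2),0])
def wrist(name):
    c=eyes.get_calibration("wrist"); im=eyes.get_image("wrist")[:,:,::-1].copy()
    cv2.imwrite(f"pics/{name}.png",im); np.save(f"pics/{name}.npy",c,allow_pickle=True); return c,im
E
python3 - <<'E'
from h import *
c=eyes.get_calibration("top")
b=plane(c,[(282.6,262.7)],.009)[0]; e=plane(c,[(299.2,245.1)],.03)[0]
d=(e-b)[:2]; yaw=np.arctan2(d[1],d[0]); print(b,e,np.linalg.norm(d),np.degrees(yaw))
p=[e[0],e[1],.13]; q=quat(yaw+np.pi); print(kinematics.solve_ik(p,q))
manip.reach(p,q); s=status.observe(); print(s["time_s"],s["tcp_pos"],s["q"])
wrist("w1")
E
```

```text
[ 0.47635138 -0.06786195  0.009     ] [ 0.51615794 -0.10589111  0.03      ] 0.05505251313763099 -43.69185940617589
[ 0.66119082  0.48812724 -0.65116931  1.95170015  0.39529303  0.83034882
  0.60262093]
2.1917 [ 0.51617508 -0.10738774  0.13000815] [ 0.66239404  0.48812098 -0.64974539  1.95114089  0.39540532  0.83045783
  0.60252272]
```

View pics/w1.png

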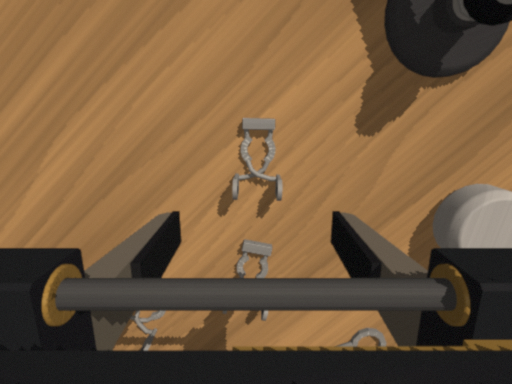

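The wrist view shows the ring with its block at (258,125) and its eyes at about (236,187) and (280,186). I'll measure by mask.

```bash
python3 - <<'E'
from h import *
im=cv2.imread("pics/w1.png"); c=np.load("pics/w1.npy",allow_pickle=True).item()
hsv=cv2.cvtColor(im,cv2.COLOR_BGR2HSV); m=((hsv[...,1]<60)&(hsv[...,2]>70)).astype(np.uint8)
m[:, :225]=0;m[:,292:]=0;m[:110]=0;m[205:]=0
for r in range(114,204,3): 
    x=np.flatnonzero(m[r]); print(r,''.join('#' if v else '.' for v in m[r,228:290]))
blk=np.argwhere(m[112:131])[:,::-1]+[0,112]
print("block",plane(c,[blk.mean(0)],.009), cv2.minAreaRect(blk.astype(np.float32)))
E
```

```text
114 ..............................................................
117 ..............................................................
120 ...............################################...............
123 ...............################################...............
126 ..............#################################...............
129 ................#####........#.#..###########.................
132 .................####....................###..................
135 .................####...................####..................
138 .................######...............######..................
141 ...............########...............#######.................
144 ..............#######...................######................
147 .............######......................######...............
150 .............######......................######...............
153 .............#######....................#######...............
156 ..............########................########................
159 ................#######.............########..................
162 ..................#####.
[... 292 characters left out ...]
..............
177 ......#################.........####################..........
180 .....######..............................#############........
183 .....#####.......................................#####........
186 .....#####.......................................#####........
189 .....#####.......................................#####........
192 .....#####.......................................#####........
195 .....#####.......................................#####........
198 .....####........................................####.........
201 ..............................................................
block [[ 0.4784726  -0.06581129  0.009     ]] ((258.0, 124.0), (12.0, 32.0), 90.0)
```

```bash
python3 - <<'E'
from h import *
c=np.load("pics/w1.npy",allow_pickle=True).item()
b=plane(c,[(258.2,123.5)],.009)[0]; j=plane(c,[(257.6,150)],.005)[0]
el,er=plane(c,[(235,189),(279,189)],.030); e=(el+er)/2
print(b,j,e,"b-j",np.linalg.norm((b-j)[:2]),"e-j",np.linalg.norm((e-j)[:2]),"eyes sep",np.linalg.norm(el-er))
n=e-b; print("yaw b-e",np.degrees(np.arctan2(n[1],n[0])), "eyes perp",np.degrees(np.arctan2(*(er-el)[[1,0]])))
y=np.arctan2(n[1],n[0]);u=np.array([np.cos(y),np.sin(y)])
print("eyes est from b",b[:2]+.058*u,"from j",j[:2]+.034*u,"from e",e[:2])
E
```

```text
[ 0.47825578 -0.0655654   0.009     ] [ 0.49566543 -0.08296502  0.005     ] [ 0.51778554 -0.10512375  0.03      ] b-j 0.02461386595375203 e-j 0.03130988432405434 eyes sep 0.03895534351973617
yaw b-e -45.02070758406108 eyes perp 46.1276347654191
eyes est from b [ 0.51925315 -0.10659242] from j [ 0.51969837 -0.10701534] from e [ 0.51778554 -0.10512375]
```

```bash
python3 - <<'E'
from h import *
q=quat(np.radians(180-44.7)); p=np.array([.5193,-.1067])
manip.reach([*p,.06],q)
print(manip.servo_line([*p,.0172],q,.06,until_force=8))
gripper_close(45); manip.dwell(.2); s=status.observe(); print(s["time_s"],s["tcp_pos"],s["opening"],s["gripper_force"])
manip.servo_line([*p,.12],None,.12)
s=status.observe(); print(s["opening"],s["gripper_force"],s["contact_force"])
u=np.array([np.cos(np.radians(-44.7)),np.sin(np.radians(-44.7))])
t=np.array([.519,.112])+.034*u
manip.reach([*t,.20],q); manip.dwell(.2); s=status.observe(); print(s["time_s"],s["tcp_pos"],s["opening"])
wrist("w2")
E
```

```text
False
4.7333 [ 0.51953585 -0.10704432  0.01742447] 0.023757085505940967 45.00167425721884
0.023513514194784445 44.9996218085289 [ 0.04669562  0.21796819 -0.94158692]
6.8 [0.54302298 0.08587611 0.19906378] 0.02321315794071348
```

View pics/w2.png

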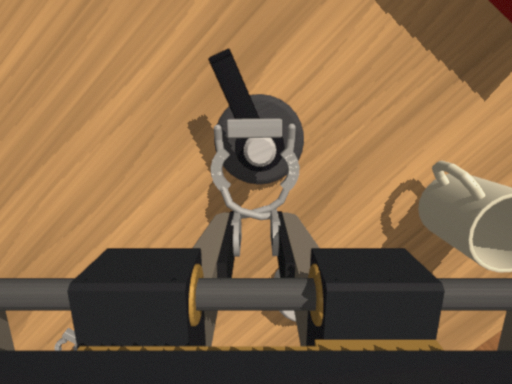

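The wrist view shows the ring held level and spread, block at (255,128), with the post top at about (260,151) over the dark base at (260,139). Now I'll measure the post top and ring centre in this view, and check the height against the scene and top views.

```bash
python3 - <<'E'
from h import *
im=cv2.imread("pics/w2.png"); c=np.load("pics/w2.npy",allow_pickle=True).item()
hsv=cv2.cvtColor(im,cv2.COLOR_BGR2HSV)
for r in range(116,226,3):
    print(r,''.join('#' if v>150 else '+' if v>95 else '-' if v>60 else '.' for v in hsv[r,205:310,2]*(hsv[r,205:310,1]<70)))
def blob(name,roi,lo):
    I=cv2.imread(f"pics/{name}.png");h=cv2.cvtColor(I,cv2.COLOR_BGR2HSV)
    m=np.zeros(h.shape[:2],np.uint8);x0,y0,x1,y1=roi
    m[y0:y1,x0:x1]=((h[...,1]<60)&(h[...,2]>lo))[y0:y1,x0:x1]
    n,l,s,ce=cv2.connectedComponentsWithStats(m);k=1+s[1:,4].argmax();return s[k],ce[k]
t=blob("top0",(190,230,220,255),110);s=blob("scene0",(275,112,302,150),110);print(t,s)
ct,cs=eyes.get_calibration("top"),eyes.get_calibration("scene")
E
```

```text
116 .................-----------...........................-------------------------------------.............
119 ...............--------+++++++++++++++++++++++++++++++++###################++----------------+...........
122 ..............--------+#####################################################++-----------------..........
125 ...........###++------++####################################################++------+####++-----.........
128 .........++#####+-----++####################################################++------+++##++------........
131 .........++++++++-..--++####################################################++------+++++++-------.......
134 .........++++++++-...--++###################################################++------+++++++-------.......
137 ..........+++++++-....--++++++++++++++++++++++++++++++++++######+++---------..------++++++--------.......
140 ..........+++###+-.....-------...........-+#########################-..........----+++###+--------.......
143 ..........-++####+-......-----..........-++##########################+-.........--+++###++--------.......

[... 2439 characters left out ...]
..............+++++########################+++++++++++++++................................
215 ............++++++++++++....-++++++++++++++++####################+-++++++-....+++++++++++................
218 .........++++++++++++++-...-+++++++++..............++++++++++++++--+++++++-...-++++++++++++++............
221 .......+++++++++++++++-...-+++++++++..............................++++###++-...-+++++++++++++++..........
224 .....++++++++++++++++-...-++######++..............................-+######+-....-++++++++++++++++........
(array([195, 236,  11,  11,  94], dtype=int32), array([199.69148936, 241.14893617])) (array([283, 119,  11,  15, 141], dtype=int32), array([288.17021277, 126.44680851]))
```

```bash
python3 - <<'E'
import cv2,numpy as np
a=cv2.imread("pics/top0.png")[215:285,175:235];b=cv2.imread("pics/scene0.png")[105:175,260:320]
w=cv2.imread("pics/w2.png")[85:235,195:325]
cv2.imwrite("pics/crop2.png",np.hstack([cv2.resize(x,None,fx=f,fy=f,interpolation=cv2.INTER_CUBIC)[:350] for x,f in((a,5),(b,5))]))
E
```

```text
(no output)
```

View pics/crop2.png

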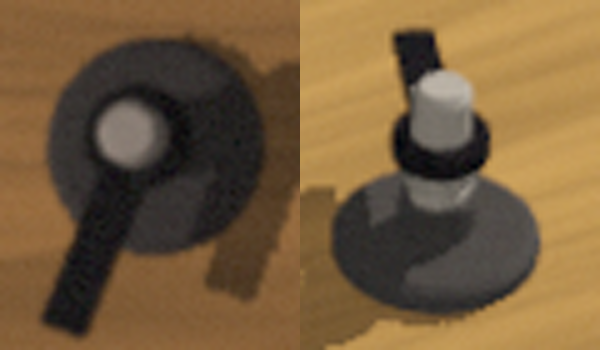

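The crop shows the post's flat top at about (200.4,241.4) in the top view and about (289,122.6) in the scene view; the arm points away from the eyes.

```bash
python3 - <<'E'
from h import *
c=np.load("pics/w2.npy",allow_pickle=True).item();ct,cs=eyes.get_calibration("top"),eyes.get_calibration("scene")
P,g=tri(ct,(200.2,241.2),cs,(288.6,122.3));print("tri",P,g)
S=status.observe();tcp=S["tcp_pos"]
print("cam",c["origin"],"axis dir",rot(c["rotation"])[:,2])
for z in(.09,.095,.1,.105,.11,.119):print(z,plane(c,[(260,149)],z)[0][:2],plane(ct,[(200.2,241.2)],z)[0][:2])
# base disc in wrist: pixels approx 217..303 cols, rows 95..184
print("base",plane(c,[(260,139.5)],.014)[0],plane(ct,[(175+156/5,215+147/5)],.014)[0])
u=np.array([np.cos(np.radians(-44.7)),np.sin(np.radians(-44.7))])
r=tcp[:2]-.034*u; print("ring nominal",r,"tcp",tcp)
zu=tcp[2]-.0172
# jaws outer at widest row ~169 : cols 211 and 299.5; block centre (255,128.5)
jc=plane(c,[(255,169.5)],zu+.005)[0]; b=plane(c,[(255.3,127.8)],zu+.009)[0]
print("jaw",jc,"block",b,"ring from block",b[:2]+.024*u, "width",np.linalg.norm(np.diff(plane(c,[(211,169),(299.5,169)],zu+.005),axis=0)))
E
```

```text
tri [0.5201304  0.11436986 0.09458048] 0.0007636871789576066
cam [0.49583717 0.13532065 0.35463372] axis dir [ 0.17247845 -0.17382638 -0.96955432]
0.09 [0.52211988 0.11421154] [0.52061259 0.11537599]
0.095 [0.52162329 0.11461037] [0.52026472 0.11466018]
0.1 [0.52112671 0.11500921] [0.51991684 0.11394438]
0.105 [0.52063012 0.11540805] [0.51956897 0.11322857]
0.11 [0.52013353 0.11580688] [0.5192211  0.11251277]
0.119 [0.51923968 0.11652479] [0.51859493 0.11122432]
base [0.52201681 0.11572234 0.014     ] [0.51840045 0.1118851  0.014     ]
ring nominal [0.51894447 0.1101995 ] tcp [0.54311165 0.08628408 0.1992914 ]
jaw [0.51878579 0.11169488 0.1870914 ] block [0.50217227 0.12851987 0.1910914 ] ring from block [0.51923146 0.11163839] width 0.05051301629868391
```

```bash
python3 - <<'E'
from h import *
s=status.observe();p=s["tcp_pos"]
q=quat(np.radians(180-44.7))
manip.servo_line([.5454,.0892,.199],q,.1)
print(manip.servo_line([.5454,.0892,.126],q,.08,until_force=4)); manip.dwell(.3)
s=status.observe(); print(s["time_s"],s["tcp_pos"],s["opening"],s["contact_force"])
c,im=wrist("w3")
cv2.imwrite("pics/w3c.png",cv2.resize(im[85:235,180:340],None,fx=4,fy=4,interpolation=cv2.INTER_CUBIC))
E
```

```text
False
8.4667 [0.5455664  0.08918211 0.12631997] 0.023346819315195423 [0.26208576 0.45305494 0.22384808]
```

View pics/w3c.png

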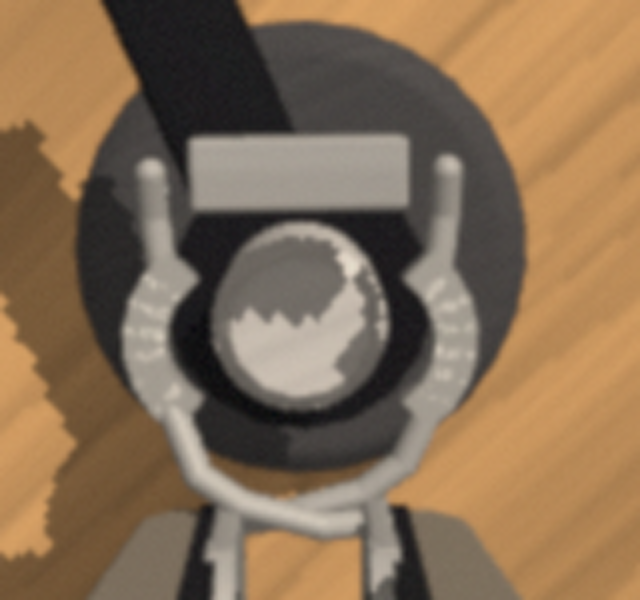

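The crop shows the jaws at about (255,170) and the post's rim at about (255,164), about 44 px across. I'll cast rays to get the remaining offset.

```bash
python3 - <<'E'
from h import *
c=np.load("pics/w3.npy",allow_pickle=True).item()
f=lambda x,y:(180+(x+.5)/4-.5,85+(y+.5)/4-.5)
u=np.array([np.cos(np.radians(-44.7)),np.sin(np.radians(-44.7))]);v=np.array([-u[1],u[0]])
zu=.1263-.0172
j=plane(c,[f(300,339)],zu+.005)[0][:2]; b=plane(c,[f(298.5,172)],zu+.009)[0][:2]+.024*u
for z in(.090,.092,.095):
    p=plane(c,[f(300,316)],z)[0][:2]; print(z,"post",p,"post-jaw (x,y ring)",(p-j)@u,(p-j)@v,"post-ring(block)",(p-b)@u,(p-b)@v)
W=np.diff(plane(c,[f(212,316),f(388,316)],.092),axis=0); print("dia",np.linalg.norm(W))
E
```

```text
0.09 post [0.52171802 0.11407556] post-jaw (x,y ring) 0.0009461199755142187 -5.566057538205517e-05 post-ring(block) 0.0006410957205137712 0.00010399697977927396
0.092 post [0.52146938 0.11432867] post-jaw (x,y ring) 0.0005913511030237673 -5.065122343965244e-05 post-ring(block) 0.0002863268480233198 0.00010900633172167666
0.095 post [0.52109641 0.11470832] post-jaw (x,y ring) 5.9197794288055774e-05 -4.3137195526092425e-05 post-ring(block) -0.0002458264607123917 0.00011652035963523667
dia 0.028325994835164833
```

It's aligned to within 1 mm, so I'll push down slowly with a force stop.

```bash
python3 - <<'E'
from h import *
q=quat(np.radians(180-44.7)); x,y=.5456,.0891
print(manip.servo_line([x,y,.094],q,.04,until_force=4)); manip.dwell(.2)
def sh(): s=status.observe(); print(s["time_s"],s["tcp_pos"].round(5),s["opening"],s["contact_force"].round(2),s["wrist_torque"].round(3))
sh()
print(manip.servo_line([x,y,.068],q,.012,until_force=7)); sh(); manip.dwell(.3); sh()
wc,im=wrist("w4")
cv2.imwrite("pics/w4c.png",cv2.resize(im[85:235,180:340],None,fx=4,fy=4,interpolation=cv2.INTER_CUBIC))
E
```

```text
False
9.6667 [0.54576 0.08911 0.09425] 0.023463497427227625 [-0.43  0.39 -0.4 ] [ 0.003 -0.132  0.051]
True
10.8917 [0.54578 0.08905 0.08046] 0.023588954650013445 [-0.61 -0.03  6.15] [-0.035  0.22   0.034]
11.1917 [0.54576 0.08901 0.08043] 0.02382708290097215 [-0.5  -1.02  6.51] [ 0.018  0.212 -0.003]
```

View pics/w4c.png

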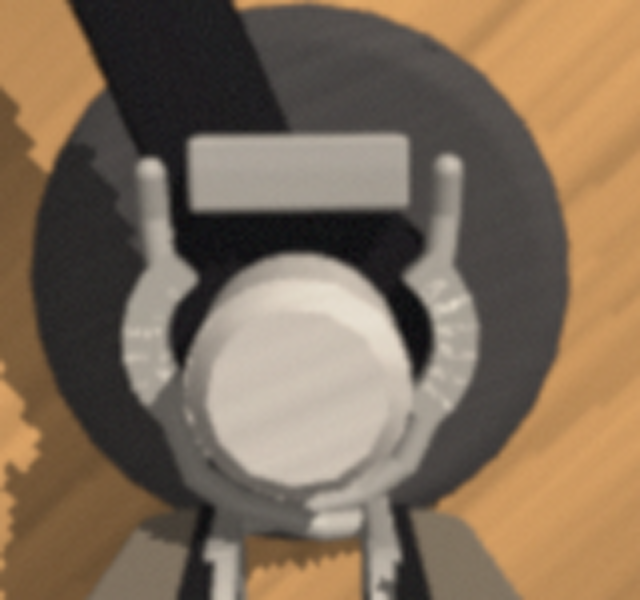

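The crop shows the ring around the post, still level. The force trip came at ring underside z of about 0.063, about 3 mm higher than I expected. I'll check with slightly more force that this is the firm stop.

```bash
python3 - <<'E'
from h import *
q=quat(np.radians(180-44.7)); x,y=.5456,.0891
def sh(): s=status.observe(); print(round(s["time_s"],2),s["tcp_pos"].round(5),s["opening"],s["contact_force"].round(2),s["wrist_torque"].round(3))
print(manip.servo_line([x,y,.074],None,.006,until_force=4)); sh(); manip.dwell(.3); sh()
im=eyes.get_image("scene")[:,:,::-1]
cv2.imwrite("pics/s5c.png",cv2.resize(im[95:180,245:335],None,fx=7,fy=7,interpolation=cv2.INTER_CUBIC))
E
```

```text
True
11.57 [0.54578 0.08906 0.08047] 0.023541517052818126 [-1.96 -0.32  6.02] [ 0.007  0.221 -0.018]
11.88 [0.54577 0.08902 0.08046] 0.023192227695242408 [-0.76 -1.18  6.81] [0.054 0.183 0.024]
```

View pics/s5c.png

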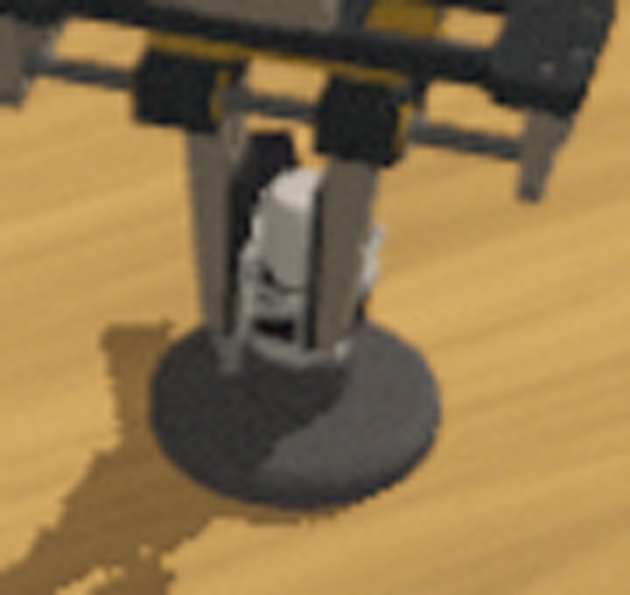

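The scene crop shows the ring around the post under the fingers, but can't settle the height. That second stop tripped without any motion, so I'll step down in small increments and read the force.

```bash
python3 - <<'E'
from h import *
x,y=.5456,.0891
z=.0801
for i in range(14):
    manip.servo_line([x,y,z],None,.02); 
    F=[];
    for k in range(4): manip.dwell(.04); s=status.observe(); F.append(s["contact_force"])
    F=np.mean(F,0); print(round(s["time_s"],2),z,s["tcp_pos"].round(5)[2],F.round(2),s["wrist_torque"].round(3))
    if F[2]>9.5: break
    z-=.0003
E
```

```text
12.34 0.0801 0.08048 [-1.09 -0.98  5.89] [-0.063  0.271  0.054]
12.76 0.07980000000000001 0.08039 [-1.94 -1.78  7.99] [-0.126  0.376  0.04 ]
13.18 0.07950000000000002 0.08027 [-2.55 -1.73  9.33] [-0.172  0.609  0.022]
13.59 0.07920000000000002 0.08022 [-2.69 -1.68 11.1 ] [-0.211  0.699  0.074]
```

The arm is at a firm stop: 5 N more moved it only 0.26 mm. I'll ease back to about 7 N and release.

```bash
python3 - <<'E'
from h import *
x,y=.5456,.0891
manip.servo_line([x,y,.0797],None,.02); manip.dwell(.2); s=status.observe(); print(s["contact_force"],s["tcp_pos"])
gripper_open(); manip.dwell(.3); s=status.observe(); print(s["time_s"],s["contact_force"],s["tcp_pos"],s["opening"])
manip.servo_line([x,y,.20],None,.08); manip.dwell(.2)
c,im=wrist("w6")
sc=eyes.get_image("scene")[:,:,::-1]; 
a=cv2.resize(im[100:235,185:335],None,fx=3,fy=3,interpolation=cv2.INTER_CUBIC)
b=cv2.resize(sc[105:180,255:325],None,fx=5,fy=5.4,interpolation=cv2.INTER_CUBIC)
cv2.imwrite("pics/f6.png",np.hstack([a,b[:405]])); print(a.shape,b.shape)
E
```

```text
[-2.24019958 -1.51779926  8.41298772] [0.54585768 0.08903987 0.08034125]
15.425 [-0.04112411 -0.10667607  0.02598645] [0.54561201 0.08913275 0.07971711] 0.09201312793235164
(405, 450, 3) (405, 350, 3)
```

View pics/f6.png

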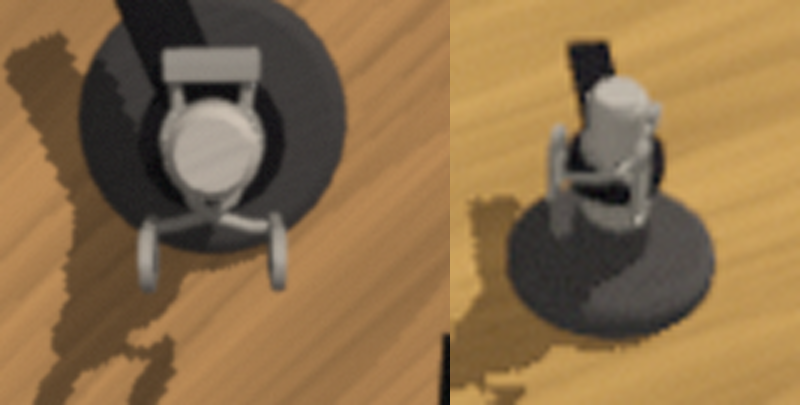

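The wrist crop (left) shows the eyes sprung apart and the jaws hugging the post. The scene crop (right) shows the ring above the arm's collar. I'll check the eye spread and levelness with numbers.

```bash
python3 - <<'E'
from h import *
c=np.load("pics/w6.npy",allow_pickle=True).item()
im=cv2.imread("pics/w6.png");h=cv2.cvtColor(im,cv2.COLOR_BGR2HSV)
m=(h[...,1]<75)&(h[...,2]>85)
for r in range(112,200,4): print(r,''.join('#' if v else '.' for v in m[r,220:290]))
f=lambda x,y:(185+(x+.5)/3-.5,100+(y+.5)/3-.5)
for z0 in(.061,.063):
    e=plane(c,[f(137,255),f(287,255)],z0+.027); t=plane(c,[f(148,255),f(277,255)],z0+.03); b=plane(c,[f(162,66),f(262,66)],z0+.009)
    d=lambda p:np.linalg.norm(p[1]-p[0]); print("outer",d(e),"mid",d(t),"block w",d(b))
    print("block to eyes",np.linalg.norm(t.mean(0)[:2]-b.mean(0)[:2]))
E
```

```text
112 ......................................................................
116 ....................################################..................
120 ...................#################################..................
124 ...................#################################..................
128 ................................................##....................
132 ......................####...................#####....................
136 ......................############################....................
140 ....................################################..................
144 ...................##################################.................
148 ...................##################################.................
152 ....................################################..................
156 .....................##############################...................
160 ........................########################......................
164 ............................##################........................
168 ......................................#####...........................
172 ....................................#############......####...........
176 ............######..........................#################.........
180 ...........######......................................#####..........
184 ...........#######.....................................#####..........
188 ...........#######......................................####..........
192 ...........#######.....................................#####..........
196 ............#...#.....................................................
outer 0.04612682629441759 mid 0.0392237089864537 block w 0.031162635597121752
block to eyes 0.055460775527542555
outer 0.04578164057492964 mid 0.038926849812984006 block w 0.03094414824040326
block to eyes 0.05503513952933266
```

The eye spacing is 39 mm, the same as I measured with the ring at rest, and the block-to-eye distance is unchanged. So the ring is contracted in the groove and level, with the robot clear.

```bash
python3 -c "
from plant import *
print(close_job(), status.observe()['time_s'])"
```

```text
the job is handed in; nothing more can be done
the job is handed in; nothing more can be done
```

The snap ring nearest the base is on the stand's post, contracted into the groove and lying level above the arm; the push peaked at about 11 N (limit 20 N), I did not touch the puck, mug or opener, and I handed the job in with the robot clear, though no verdict came back.

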